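# Balance the spinner rotor and park it under the sensor

## Task

A single vial stands in the six-well rotor and leaves it unbalanced: take the vial of the same height from the sloping rack and set it upright, fully down, in the well directly opposite across the hub. Turn the rotor by its hub grip so that the vial you added ends up clicked in place under the sensor arm. Do not lift the vial already in the rotor, leave the other rack and stand vials where they are, and do not disturb the flask, the tape or the beaker.

Things in the scene. Friction and masses are not known exactly. Their poses are not given: they have to be found in the camera images.
- spinner: bench spinner: fixed round white housing, 236 mm diameter, 29 mm high, with a six-well rotor; origin on the rotor axis at worktop level. At its own +x side (away from the robot, yaw varies) an 18 mm post 142 mm from the axis carries a grey sensor arm 26 mm wide that reaches in over the well there to 72 mm from the axis; lens underside at z 0.163, arm z 0.168 to 0.188
- rotor (a joint): rotor angle about its upright axis (rad, counter-clockwise from above positive, turns freely, 0 at the start). A sprung detent clicks at every multiple of pi/3, where one well lies exactly under the sensor arm; the hump between two clicks takes up to 0.17 N m, and a released rotor runs to the nearest click
- hub_grip (a point): grip point of the rotor's hub: a black upright bar 44 mm long, 14 mm thick, from z 0.131 to 0.171, on an 18 mm spindle on the rotor axis; the point is at z 0.154 on the axis, its x axis is along the bar (which points at well0), its y axis across the 14 mm thickness
- sensor_spot (a point): fixed point under the sensor arm, 85 mm from the rotor axis, z 0.036: the centre of a well's floor when that well is clicked under the sensor; 127 mm free between it and the lens
- front_spot (a point): fixed point on the other side of the hub from the sensor: the centre of the opposite well's floor at a click
- vial_rack: fixed sloping white rack 260 mm wide, origin at its middle at worktop level. Three places at its y +85, 0, -85 mm: a vial's underside centre rests at its x 0, z 30 mm and the vial leans 35 deg from vertical, cap toward the rack's -x (roughly the robot; yaw varies), on an 18 mm wide tongue under its lower 43 mm; cheeks beside its foot are 14 mm high along it. Lift vials out along their axis
- stand: fixed low grey stand with two places, at y +30 and -30 mm of its own frame, for the two vials not in use; origin at its middle at worktop level; well floors at z 0.036, collars as in the rotor
- well0 (a point): centre of the floor of rotor well 0 (wells 0 to 5 go counter-clockwise, 60 degrees apart, 85 mm from the axis; well 3 is opposite): a collar 34 mm inside, 42 mm outside, 26 mm high above the floor at z 0.036; turns with the rotor
- well1 (a point): centre of the floor of rotor well 1 (wells 0 to 5 go counter-clockwise, 60 degrees apart, 85 mm from the axis; well 4 is opposite): a collar 34 mm inside, 42 mm outside, 26 mm high above the floor at z 0.036; turns with the rotor
- well2 (a point): centre of the floor of rotor well 2 (wells 0 to 5 go counter-clockwise, 60 degrees apart, 85 mm from the axis; well 5 is opposite): a collar 34 mm inside, 42 mm outside, 26 mm high above the floor at z 0.036; turns with the rotor
- well3 (a point): centre of the floor of rotor well 3 (wells 0 to 5 go counter-clockwise, 60 degrees apart, 85 mm from the axis; well 0 is opposite): a collar 34 mm inside, 42 mm outside, 26 mm high above the floor at z 0.036; turns with the rotor
- well4 (a point): centre of the floor of rotor well 4 (wells 0 to 5 go counter-clockwise, 60 degrees apart, 85 mm from the axis; well 1 is opposite): a collar 34 mm inside, 42 mm outside, 26 mm high above the floor at z 0.036; turns with the rotor
- well5 (a point): centre of the floor of rotor well 5 (wells 0 to 5 go counter-clockwise, 60 degrees apart, 85 mm from the axis; well 2 is opposite): a collar 34 mm inside, 42 mm outside, 26 mm high above the floor at z 0.036; turns with the rotor
- tall_1: white round screw-cap vial, 30 mm diameter, 110 mm tall, 40 to 90 g; origin at the centre of its underside, z along its axis to the cap. One of tall_1, medium_1 and short_1 (it varies which) is the unbalanced vial and stands upright in one of the rotor's wells at the start (it varies which); the other two stand in the two-place stand
- medium_1: white round screw-cap vial, 30 mm diameter, 94 mm tall, 40 to 90 g; origin at the centre of its underside, z along its axis to the cap. One of tall_1, medium_1 and short_1 (it varies which) is the unbalanced vial and stands upright in one of the rotor's wells at the start (it varies which); the other two stand in the two-place stand
- short_1: white round screw-cap vial, 30 mm diameter, 78 mm tall, 40 to 90 g; origin at the centre of its underside, z along its axis to the cap. One of tall_1, medium_1 and short_1 (it varies which) is the unbalanced vial and stands upright in one of the rotor's wells at the start (it varies which); the other two stand in the two-place stand
- tall_2: white round screw-cap vial, 30 mm diameter, 110 mm tall, 40 to 90 g; origin at the centre of its underside, z along its axis to the cap. At the start it leans in one of the sloping rack's three places (it varies which), 35 degrees from vertical, with the cap end toward the robot
- medium_2: white round screw-cap vial, 30 mm diameter, 94 mm tall, 40 to 90 g; origin at the centre of its underside, z along its axis to the cap. At the start it leans in one of the sloping rack's three places (it varies which), 35 degrees from vertical, with the cap end toward the robot
- short_2: white round screw-cap vial, 30 mm diameter, 78 mm tall, 40 to 90 g; origin at the centre of its underside, z along its axis to the cap. At the start it leans in one of the sloping rack's three places (it varies which), 35 degrees from vertical, with the cap end toward the robot
- flask: conical glass flask, 68 mm diameter at the foot, 113 mm tall; origin at the centre of its underside; a bystander
- tape: roll of yellow label tape lying flat, 66 mm diameter, 19 mm high; a bystander
- beaker: glass beaker turned over, 70 mm diameter, 98 mm tall; a bystander
Things that resemble listed ones, but are neither listed nor needed, are in the scene too. Leave any yellow look-alike of the medium_2 alone. Leave any red look-alike of the short_2 alone.

How it is judged:
By the outcome, as a careful person would: the job done as asked, in the order asked, and still so for the second after the job is handed in, with the robot touching nothing.
It also fails if it takes over 72 s, if anything falls off the work surface, if the arm or the gripper's body presses on something with over 40 N, if the wrist force passes 120 N, or if a joint passes its speed limit or range.

## Robot

A 6-joint arm with a two-finger parallel gripper is mounted at the origin on a cart in front of the work surface, level with it; the furniture and walls round the work are solid. World frame = base frame: x ahead of the robot, y to its left, z up, the work surface at z = 0. Lengths are in mm, angles in rad, forces in N, time in s.
With the tool pointing down it reaches from about 300 to 775 mm from the base axis. Payload 14.6 kg.
Tool frame: the origin (TCP) lies between the finger pads; the fingertips stand 8 mm ahead of it and the grasp point (between the pads) lies 11 mm behind it; x points along the fingers, y is the direction in which the jaws open and shut, and the axes are right-handed (so a half turn about x gives the same grasp; the last joint's range is limited). The gripper opens to 94 mm and grips with 3 to 60 N. Pads are 16 mm wide; open, the fingers measure 119 mm over their backs; the gripper's body (75 mm by 177 mm) begins 78 mm behind the grasp point.
Start: joints at [1.201, 0.3, 1.521, -0, 1.321, -0.067], TCP at [164.004, 524.968, 189.946] pointing down, gripper open.
Joint ranges: [-3.03, 3.03], [-0.79, 2.21], [0.23, 2.52], [-1.04, 4.18], [0, 3.07], [-2.55, 2.55]. Speed limits (rad/s): [2.22, 2.22, 2.57, 3.14, 3.14, 3.14].

## Interface

Orientations are given as [roll, pitch, yaw] about the fixed x, y, z axes, in that order (R = Rz(yaw) Ry(pitch) Rx(roll)).
In Python, from cell import telemetry, camera, calibration, order gives the robot as it stands.
- The arm moves only by the shell command python3 -m handwheel 'ROWS' [FORCE]. ROWS is JSON, a list of rows, each a list of 7 numbers: the turn, a rotation vector about the tool's x, y, z as a fraction of full scale, then the shift along the tool's x, y, z as a fraction of full scale, then the opening, from 0 (shut) to 1 (fully open). A call has 1 to 12 rows; each row is the pose to reach, as a shift and turn from the pose measured when the call began, along the tool's axes at that moment, turning the shorter way round; what a row does not reach only later rows make up. Full scale, the value 1, is 300 mm for a shift and pi rad for a turn. A row lasts 1/8 s, in which the tool goes at most 62.5 mm and 10.7 degrees, less where a joint would pass 70% of its speed; a pose out of reach is approached as far as the arm can. A call with a number of a shift or a turn outside -1 to 1 is refused whole. A call with a gripper value outside its range is refused whole. The fingers move at their own pace and stop on an object; FORCE is the grip in N (left out, the last holds). Time passes only in rows, so rows that repeat a pose let the fingers close. It gives the time, the measured TCP pose, the force and the opening at its end, in the units of the state.
- telemetry.read_state(): the state, without advancing time (a new reading comes with each control period).
- camera(name): name is "scene" or "top"; returns the picture (400x640x3 uint8, red, green, blue); there is no depth.
- calibration(name): a dict with "fov_y" (degrees; the focal length in pixels is half the picture's height over the tangent of half this angle, whatever the lens; pixels are square), "cx", "cy" (the principal point, pixels), "position" and "attitude" of the camera in the world. Camera axes: x right, y down, z forward; pixel columns grow to the right and rows downward; lengths in mm; the calibration is good to about 2 mm. A picture is of the moment at which its call begins. calibration takes no time and is no camera call.
- order.sign_off(): hands the job in, once; it reports no verdict.
The state is a dict: "clock": time; "joints": joint angles; "qd": joint speeds; "effort": joint torques, N m; "eef_pos": TCP position; "eef_rot": TCP orientation; "wrist_force": force on the tool from outside, world axes, zero at the start; "moment": the same for the moment, N m; "finger_gap": finger opening in mm.
Only numpy, scipy, OpenCV 4.12 (cv2) and the standard library are available. Lean on these libraries where they do the work, as an engineer would, in place of code of your own. Each camera call takes 0.05 s, during which the arm holds its last target.

## Working session

There is one attempt and no reset: what is moved stays moved. The work goes in short steps, Python scripts to look and compute and a shell command to move; the robot and the scene stay as the last step left them, time stands still between calls to the robot, and variables do not carry over. Pictures are saved under pics/ and viewed, and the job is handed in when it is done.

```bash
ls; mkdir -p pics; python3 - <<'E'
from cell import telemetry,camera,calibration
import cv2
print(telemetry.read_state())
for n in("scene","top"):
    print(n,calibration(n)); cv2.imwrite(f"pics/{n}0.png",camera(n)[:,:,::-1])
E
```

```text
pics
{'clock': 0.0, 'joints': array([ 1.20138886e+00,  3.00487775e-01,  1.52159387e+00,  1.78664666e-05,
        1.32071244e+00, -6.65732840e-02]), 'qd': array([ 5.24987019e-06,  1.42374790e-03, -2.48232099e-04,  1.15031681e-03,
        9.06396891e-05, -1.13522039e-03]), 'effort': array([ 1.21761304e-04, -5.31815600e+01, -3.52730441e+01,  7.07505690e-02,
        2.44396337e-02, -5.34458502e-05]), 'eef_pos': array([163.90357469, 524.70584665, 189.37179124]), 'eef_rot': array([-1.65177253,  1.56959477, -1.95461114]), 'wrist_force': array([1.31491601, 0.4190655 , 0.60810945]), 'moment': array([-0.0041597 ,  0.00088527,  0.05647713]), 'finger_gap': 94.090994478682}
scene {'fov_y': 56.84633984719727, 'cx': 318.5851371632523, 'cy': 199.80341549360176, 'position': array([-111.12748467, -717.48827716,  965.18473776]), 'attitude': array([-2.23876221,  0.01581794, -0.70272312])}
top {'fov_y': 46.761230986145875, 'cx': 306.9328984415747, 'cy': 197.43776062683943, 'position': array([ 364.94287042,  117.43142861, 1613.39221615]), 'attitude': array([-3.00800666e+00,  2.38079108e-04, -1.57307197e+00])}
```

View pics/scene0.png

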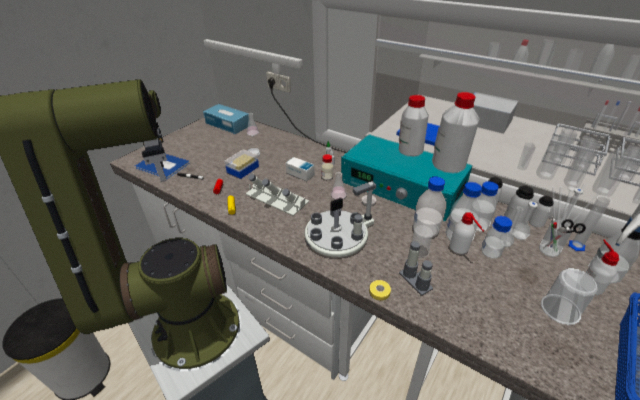

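View pics/top0.png

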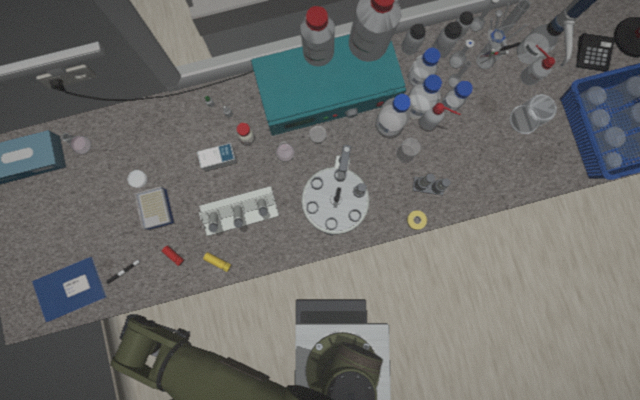

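```bash
cat > h.py <<'E'
import numpy as np,cv2
from scipy.spatial.transform import Rotation as R
from cell import telemetry,camera,calibration
def cam(n):
    c=calibration(n); f=200/np.tan(np.radians(c['fov_y']/2))
    return f,c['cx'],c['cy'],np.array(c['position']),R.from_euler('xyz',c['attitude']).as_matrix()
def proj(n,p):
    f,cx,cy,o,M=cam(n); q=(np.atleast_2d(p)-o)@M
    return np.c_[cx+f*q[:,0]/q[:,2],cy+f*q[:,1]/q[:,2]]
def ray(n,uv):
    f,cx,cy,o,M=cam(n); d=M@np.array([(uv[0]-cx)/f,(uv[1]-cy)/f,1]); return o,d
def atz(n,uv,z):
    o,d=ray(n,uv); return o+d*(z-o[2])/d[2]
def tri(uvs,uvt):
    o1,d1=ray('scene',uvs);o2,d2=ray('top',uvt)
    s=np.linalg.lstsq(np.c_[d1,-d2],o2-o1,rcond=None)[0]
    a=o1+d1*s[0];b=o2+d2*s[1]; return (a+b)/2,np.linalg.norm(a-b)
def crop(img,u0,v0,u1,v1,k,fn):
    cv2.imwrite(fn,cv2.resize(img[v0:v1,u0:u1,::-1],None,fx=k,fy=k,interpolation=cv2.INTER_CUBIC))
E
python3 - <<'E'
from h import *
s=cv2.imread('pics/scene0.png')[:,:,::-1];t=cv2.imread('pics/top0.png')[:,:,::-1]
crop(s,240,160,440,300,4,'pics/s1.png')
crop(t,190,130,460,260,3-0.05,'pics/t1.png')
print(proj('top',[[0,0,0],[163.9,524.7,189]]),proj('scene',[[0,0,0],[163.9,524.7,189]]))
E
```

```text
[[342.33348499 369.39208732]
 [171.15805093 327.67606292]] [[195.05498163 328.48364569]
 [162.00386726 178.07820694]]
```

View pics/s1.png

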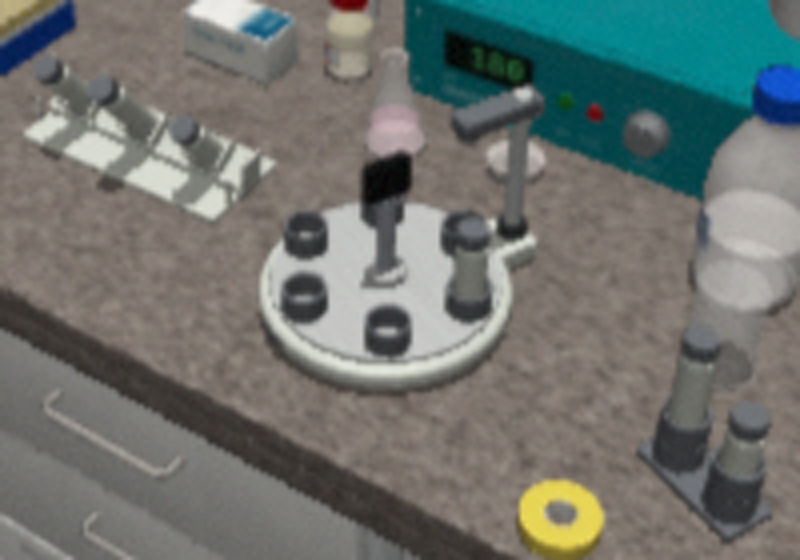

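View pics/t1.png

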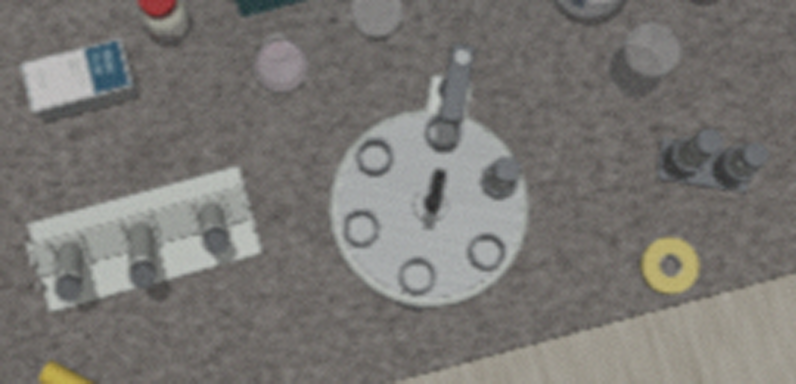

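```bash
cat > fit.py <<'E'
from h import *
from scipy.optimize import least_squares
T=np.array([(374,156),(361,229),(417,276),(487,252)])/2.95+[190,130]
S=np.array([(306,222),(304,288),(388,318)])/4+[240,160]
def W(p,k,z): a=p[2]+k*np.pi/3; return np.c_[p[0]+85*np.cos(a),p[1]+85*np.sin(a),np.full(len(a),z)]
def res(p,sep=False):
    # yaw= direction of sensor; wells CCW
    a=proj('top',W(p,np.array([1,2,3,4]),62))-T
    b=proj('scene',W(p,np.array([1,2,3]),62))-S
    return np.r_[a.ravel(),b.ravel()]
for z in [0]:
    r=least_squares(res,[400,0,0]); print(r.x,r.fun.round(1))
p=r.x
print('post top',proj('top',[p[0]+142*np.cos(p[2]),p[1]+142*np.sin(p[2]),188]),proj('scene',[p[0]+142*np.cos(p[2]),p[1]+142*np.sin(p[2]),188]))
# vial in well k=5 (or -1): heights
for h in(78,94,110):
    c=W(p,np.array([5]),36+h); print(h,(proj('top',c)-[190,130])*2.95,(proj('scene',c)-[240,160])*4)
E
python3 fit.py
```

```text
[5.72622590e+02 1.63188654e+01 1.21089749e-01] [ -3.1   5.1   4.4   5.1   8.8  -1.1   5.   -8.1  11.7  -5.8  -3.1 -11.2
 -17.3  -3.5]
post top [[333.40740857 148.01828929]] [[361.41215375 178.75670251]]
78 [[496.46981695 147.65896526]] [[478.18510745 224.90193983]]
94 [[498.06320045 145.18572367]] [[479.1553867  210.99045957]]
110 [[499.69052686 142.65979607]] [[480.14071427 196.86322242]]
```

```bash
sed -i 's/np.array(\[1,2,3\]),62/np.array([2,3,4]),62/' fit.py; python3 fit.py
```

```text
[ 5.71151068e+02  1.82720661e+01 -1.76005282e-01] [ 0.1 -0.8  0.3 -1.   0.7 -0.8  0.6 -1.3 -1.8  1.  -1.4  0.1 -1.2  0.8]
post top [[346.12026519 148.80263977]] [[368.91345371 183.85097024]]
78 [[505.84716618 168.56650352]] [[467.15813936 242.36738842]]
94 [[507.54291856 166.30889062]] [[468.05602376 228.39647147]]
110 [[509.27487095 164.00308339]] [[468.96803115 214.20580335]]
```

```bash
python3 - <<'E'
from h import *
s=cv2.imread('pics/scene0.png')[:,:,::-1];t=cv2.imread('pics/top0.png')[:,:,::-1]
a=cv2.resize(s[165:220,240:315],None,fx=10,fy=10,interpolation=cv2.INTER_CUBIC)
b=cv2.resize(t[180:240,194:284],None,fx=8,fy=8,interpolation=cv2.INTER_CUBIC)
cv2.imwrite('pics/rs.png',a[:,:,::-1]);cv2.imwrite('pics/rt.png',b[:,:,::-1])
a=cv2.resize(s[175:260,300:375],None,fx=7,fy=7,interpolation=cv2.INTER_CUBIC)
b=cv2.resize(t[140:240,295:375],None,fx=6,fy=6,interpolation=cv2.INTER_CUBIC)
cv2.imwrite('pics/ss.png',a[:,:,::-1]);cv2.imwrite('pics/st.png',b[:,:,::-1])
E
```

```text
(no output)
```

View pics/rs.png

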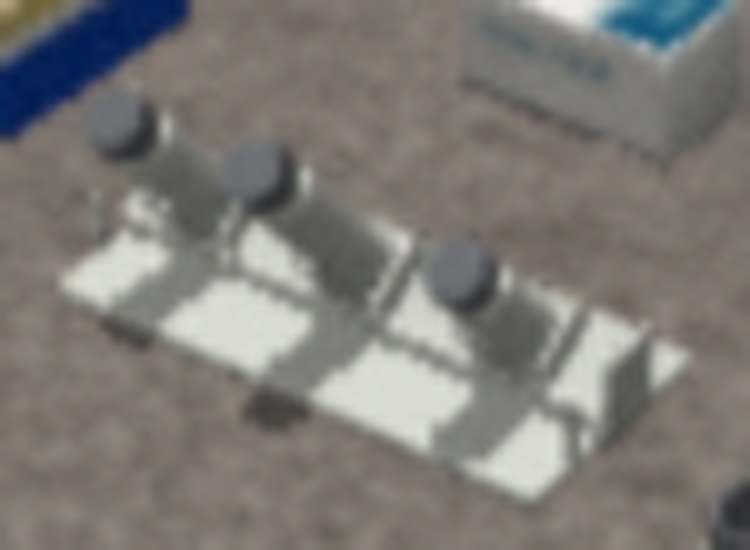

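View pics/rt.png

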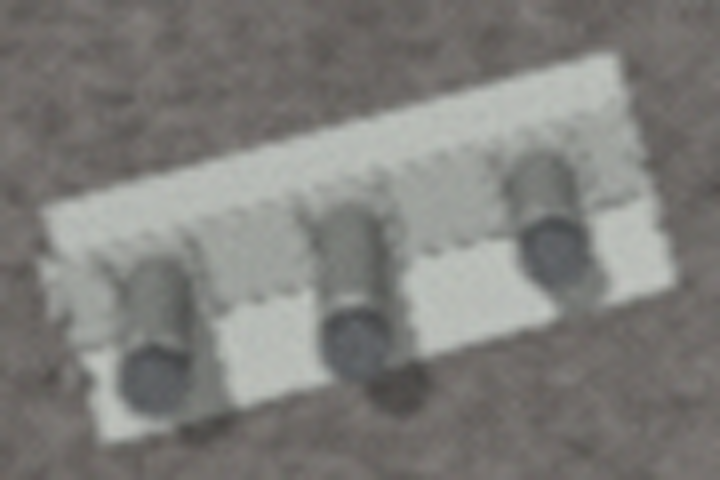

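View pics/ss.png

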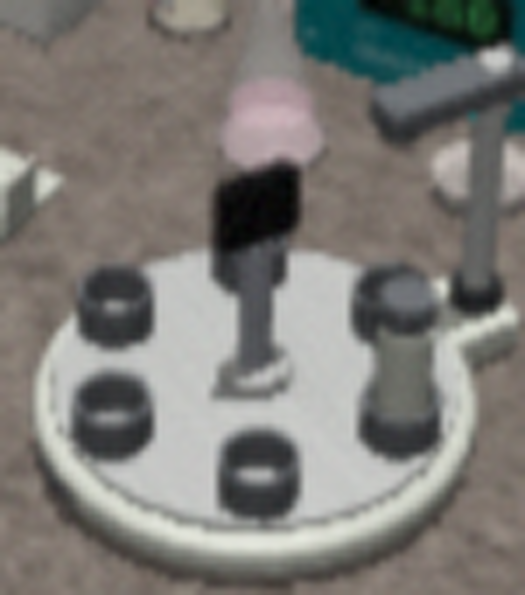

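View pics/st.png

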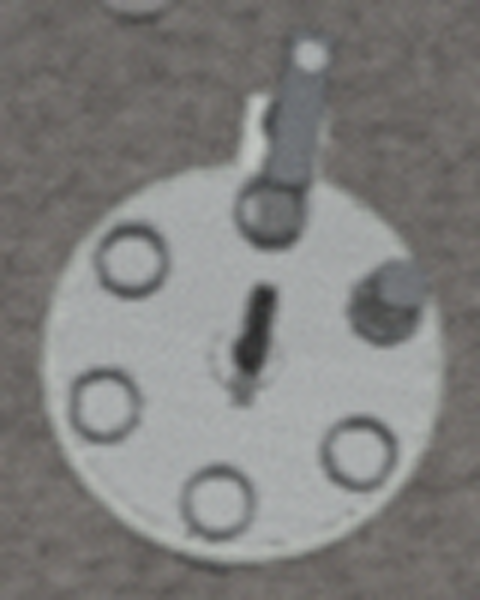

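```bash
cat > fit2.py <<'E'
from h import *
from itertools import permutations
from scipy.optimize import least_squares
def un(a,k,u,v): return (np.array(a)+.5)/k-.5+[u,v]
Tk=np.array([0,1,2,3,4]);T=un([(271,213),(132,260),(106,405),(219,501),(360,453)],6,295,140)
Sk=np.array([2,3,4]);S=un([(116,290),(114,400),(259,458)],7,300,175)
def W(p,k,z): a=p[2]+k*np.pi/3; return np.c_[p[0]+85*np.cos(a),p[1]+85*np.sin(a),np.full(len(a),z)]
f1=lambda p:(proj('top',W(p,Tk,62))-T).ravel()
f2=lambda p:(proj('scene',W(p,Sk,62))-S).ravel()
P={}
for n,f in(('top',f1),('scene',f2),('both',lambda p:np.r_[f1(p),f2(p)])):
    r=least_squares(f,[570,18,-.17]);P[n]=r.x;print(n,r.x.round(3),r.fun.round(1))
CT=un([(154,385),(356,349),(557,257)],8,194,180)
CS=un([(121,122),(258,172),(460,273)],10,240,165)
print('tri caps',[tri(a,b) for a,b in zip(CS,CT)])
def caps(q,hs):
    c,s=np.cos(q[2]),np.sin(q[2]); out=[]
    for y,h in zip((85,0,-85),hs):
        lx=-h*np.sin(np.radians(35)); z=30+h*np.cos(np.radians(35))
        out.append([q[0]+c*lx-s*y,q[1]+s*lx+c*y,z])
    return np.array(out)
for hs in permutations((78,94,110)):
    f=lambda q:np.r_[(proj('top',caps(q,hs))-CT).ravel(),(proj('scene',caps(q,hs))-CS).ravel()]
    r=least_squares(f,[550,280,.2]); print(hs,r.x.round(3),round(r.cost,2),r.fun.round(1) if r.cost<40 else '')
VT=un([(402,283)],6,295,140)[0];VS=un([(405,291)],7,300,175)[0]
print('vial',tri(VS,VT))
E
python3 fit2.py
```

```text
top [ 5.68256e+02  2.04930e+01 -1.88000e-01] [ 0.2 -0.5 -0.1 -0.2 -0.4  0.1  0.   0.5  0.3  0.1]
scene [ 5.75432e+02  1.62570e+01 -1.94000e-01] [ 0.   0.  -0.2 -0.1  0.1  0. ]
both [ 5.70737e+02  1.91230e+01 -1.78000e-01] [ 0.4 -1.3  0.1 -0.7  0.1 -0.4  0.7 -0.2  0.8 -0.8 -1.6  0.4 -1.5  0.3
 -1.1  0.2]
tri caps [(array([472.09751947, 422.49321103, 105.83197294]), np.float64(7.647037798800266)), (array([485.23680719, 338.55809949, 119.25407909]), np.float64(6.9965603569355395)), (array([524.79527107, 260.16158495,  93.74649118]), np.float64(6.4515719435354))]
(78, 94, 110) [5.43296e+02 3.60331e+02 3.68000e-01] 24.34 [ 1.  -0.4  0.4 -3.   0.3  1.3 -0.9  2.5  0.7  1.6 -3.1 -4.1]
(78, 110, 94) [5.44072e+02 3.58401e+02 3.33000e-01] 8.97 [ 0.8 -1.4  0.8 -0.7  0.  -0.1 -0.4  2.1 -1.   0.1 -1.9 -2.2]
(94, 78, 110) [5.44009e+02 3.58775e+02 3.40000e-01] 41.33 
(94, 110, 78) [5.45387e+02 3.54507e+02 2.63000e-01] 2.91 [ 0.5 -0.8  0.6 -0.7  0.3 -0.7 -1.2 -0.1 -1.   0.  -1.   0.1]
(110, 78, 94) [5.45380e+02 3.54827e+02 2.69000e-01] 37.63 [ 0.4  1.8  0.4 -5.5  0.6  1.4 -3.2 -1.6  2.7  3.1 -2.7 -1.5]
(110, 94, 78) [5.45948e+02 3.52473e+02 2.26000e-01] 14.0 [ 0.1  0.7  0.6 -3.1  0.7  0.2 -2.6 -2.   0.9  1.6 -1.4  0.5]
vial (array([599.90230672, -60.90593068, 133.48919524]), np.float64(3.894258572740908))
```

```bash
python3 - <<'E'
from h import *
t=cv2.imread('pics/top0.png')
g=cv2.GaussianBlur(cv2.cvtColor(t,cv2.COLOR_BGR2GRAY),(5,5),0).astype(float)
# front edge granite->floor
pts=[]
for u in list(range(130,300,10))+list(range(370,560,10)):
    v0=int(322-(u-110)*0.27)
    col=g[v0-25:v0+26,u]; d=np.abs(np.convolve(col,[1,1,1,0,-1,-1,-1],'valid')); i=d.argmax(); pts.append((u,v0-25+i+3))
pts=np.array(pts,float); 
for k in(1,2):
    c=np.polyfit(pts[:,0],pts[:,1],k); r=pts[:,1]-np.polyval(c,pts[:,0]); print(c,r.round(1))
print(pts.astype(int).tolist())
E
```

```text
[-2.91969479e-01  3.55559564e+02] [ -3.6   0.3   8.2  15.2  21.1  -5.   -5.1  -4.2  -4.2  -3.3  -3.4  -3.5
  -3.6  -3.6  -2.7  -2.8  -2.9  -0.5  -0.6  -0.7   0.2 -10.9  -4.9   1.
   0.9   0.8   0.7   0.7   0.6   1.5   1.4   2.3   2.3   2.2   3.1   3. ]
[ 1.86100417e-04 -4.18181541e-01  3.73552682e+02] [-8.3 -3.7  5.  12.6 19.2 -6.3 -5.8 -4.4 -3.9 -2.6 -2.2 -1.9 -1.6 -1.4
 -0.2 -0.1  0.1  2.7  2.5  2.2  2.9 -8.4 -2.7  2.9  2.4  1.9  1.4  0.9
  0.3  0.7  0.   0.3 -0.4 -1.2 -1.  -1.8]
[[130, 314], [140, 315], [150, 320], [160, 324], [170, 327], [180, 298], [190, 295], [200, 293], [210, 290], [220, 288], [230, 285], [240, 282], [250, 279], [260, 276], [270, 274], [280, 271], [290, 268], [370, 247], [380, 244], [390, 241], [400, 239], [410, 225], [420, 228], [430, 231], [440, 228], [450, 225], [460, 222], [470, 219], [480, 216], [490, 214], [500, 211], [510, 209], [520, 206], [530, 203], [540, 201], [550, 198]]
```

```bash
cat >> h.py <<'E'
def st():
    s=telemetry.read_state(); return s,np.array(s['eef_pos']),R.from_euler('xyz',s['eef_rot'])
def row(p,Rt):
    s,p0,R0=st(); Rt=R.from_matrix(Rt) if not isinstance(Rt,R) else Rt
    w=(R0.inv()*Rt).as_rotvec(); d=R0.inv().apply(np.array(p)-p0)
    print('row',(w/np.pi).round(4).tolist(),(d/300).round(4).tolist(),'deg',round(np.degrees(np.linalg.norm(w)),1),'mm',round(np.linalg.norm(d),1),
     'minrows',max(np.degrees(np.linalg.norm(w))/10.7,np.linalg.norm(d)/62.5).round(1))
def rackT(q,y,s,flip=1):
    "tool pose: grasp point at s mm along vial axis at place y"
    c,sn=np.cos(q[2]),np.sin(q[2]); a=np.radians(35)
    ax=np.array([-np.sin(a)*c,-np.sin(a)*sn,np.cos(a)]); o=np.array([q[0]-sn*y,q[1]+c*y,30])
    x=-ax; yy=flip*np.array([-sn,c,0]); z=np.cross(x,yy)
    return o+ax*(s-11),np.c_[x,yy,z]
E
python3 - <<'E'
from h import *
s,p,r=st(); print(r.as_matrix().round(3))
q=[546,354,.263]
for f in(1,-1):
    P,M=rackT(q,85,66+80,f); print(P); row(P,M)
E
```

```text
[[-0.     0.298  0.955]
 [-0.001  0.955 -0.298]
 [-1.    -0.001 -0.   ]]
[449.13157824 415.94635025 140.58552598]
row [-0.1743, -0.1893, 0.0553] [0.1629, -0.0625, 1.0156] deg 47.4 mm 309.2 minrows 4.9
[449.13157824 415.94635025 140.58552598]
row [0.7871, 0.0725, 0.2483] [0.1629, -0.0625, 1.0156] deg 149.1 mm 309.2 minrows 13.9
```

```bash
python3 -m handwheel '[[-0.09,-0.09,0.03,0,-0.03,0.45,0.65],[-0.174,-0.189,0.055,0.05,-0.06,0.9,0.65],[-0.174,-0.189,0.055,0.08,-0.062,0.9,0.65],[-0.174,-0.189,0.055,0.08,-0.062,0.9,0.65],[-0.174,-0.189,0.055,0.08,-0.062,0.9,0.65],[-0.174,-0.189,0.055,0.1,-0.062,0.95,0.65],[-0.174,-0.189,0.055,0.1,-0.062,0.95,0.65]]' 20; python3 - <<'E'
from h import *
s=camera('scene');t=camera('top')
cv2.imwrite('pics/s2.png',s[:,:,::-1]);cv2.imwrite('pics/t2.png',t[:,:,::-1])
crop(s,180,110,330,220,5,'pics/s2c.png');crop(t,150,150,290,260,5,'pics/t2c.png')
st_,p,r=st(); print(p,st_['joints'],st_['finger_gap'],st_['wrist_force'])
tip=p+r.apply([8,0,0]); print((proj('scene',[p,tip])-[180,110])*5,(proj('top',[p,tip])-[150,150])*5)
E
```

```text
clock: 0.98
eef_pos: [430.8, 421.8, 159.1]
eef_rot: [0.0, 0.963, 0.26]
wrist_force: [-0.9, 0.2, 0.0]
finger_gap: 60.8
[430.1977064  422.53301351 159.65284575] [ 0.87133627  0.2075012   1.84085359 -0.56869765  0.65407243 -0.5806517 ] 61.125057879158824 [-0.24380425  0.30158859  0.00047818]
[[299.34347407 298.16334812]
 [304.6365564  302.39368267]] [[298.1073823  444.07578906]
 [298.58139811 437.50035304]]
```

View pics/s2c.png

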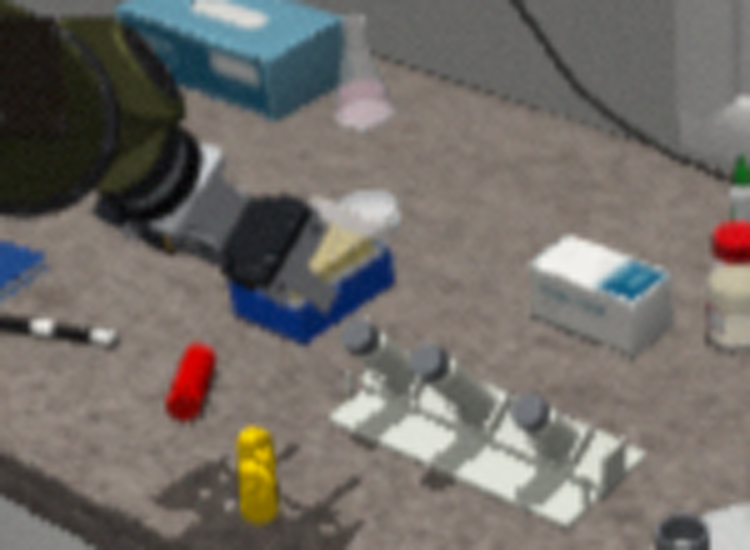

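View pics/t2c.png

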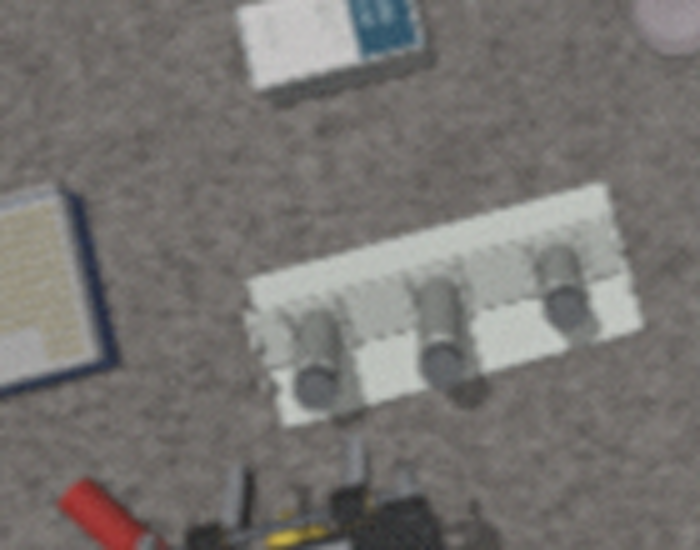

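```bash
cat >> h.py <<'E'
def look(tag,sb,tb,k=5,pts=None):
    for n,b in(('scene',sb),('top',tb)):
        im=camera(n); cv2.imwrite(f'pics/{n}_{tag}_full.png',im[:,:,::-1])
        u0,v0,u1,v1=b; o=cv2.resize(im[v0:v1,u0:u1,::-1],None,fx=k,fy=k,interpolation=cv2.INTER_CUBIC)
        if pts is not None:
            for u,v in proj(n,pts): cv2.circle(o,(int((u-u0+.5)*k-.5),int((v-v0+.5)*k-.5)),3,(0,0,255),1)
        cv2.imwrite(f'pics/{n}_{tag}.png',o)
E
python3 - <<'E'
from h import *
s,p,r=st(); print(p,s['qd'].round(4))
g=s['finger_gap']/2
pts=[p+r.apply([8,y,z]) for y in(-g,-g-12,g,g+12) for z in (-8,8)]
look('c3',(215,125,275,185),(180,215,250,260),10,pts)
E
```

```text
[430.1977064  422.53301351 159.65284575] [ 0.0096 -0.0073  0.0039 -0.0069 -0.0069 -0.0002]
```

View pics/scene_c3.png

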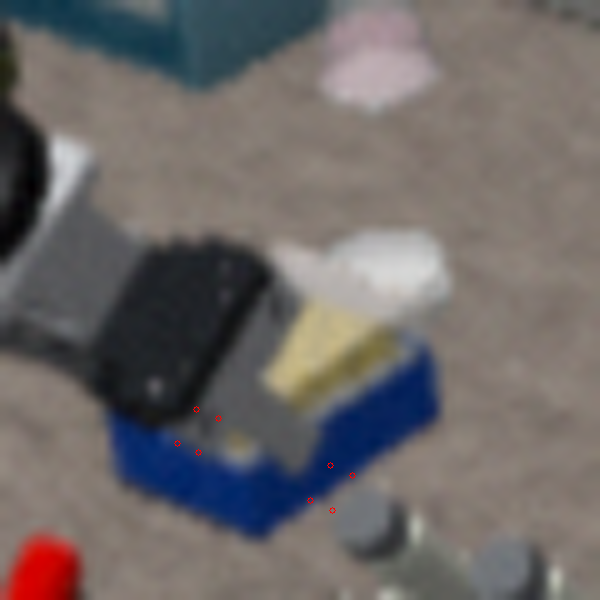

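View pics/top_c3.png

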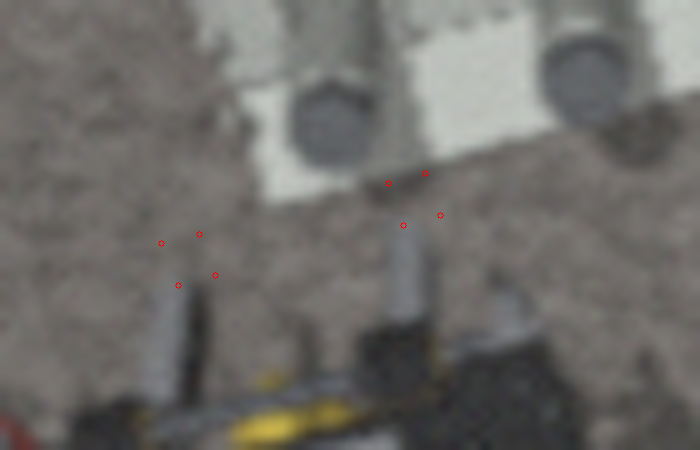

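```bash
python3 - <<'E'
from h import *
q=[545.4,354.5,.263]
P,M=rackT(q,85,102,1); print(P); row(P,M)
E
```

```text
[472.90113928 423.00752361 104.54283603]
row [-0.0003, -0.0003, 0.0001] [0.2302, -0.0359, 0.008] deg 0.1 mm 69.9 minrows 1.1
```

```bash
python3 -m handwheel '[[0,0,0,0.1,-0.036,0.008,0.65],[0,0,0,0.2,-0.036,0.008,0.65],[0,0,0,0.23,-0.036,0.008,0.65],[0,0,0,0.23,-0.036,0.008,0.65],[0,0,0,0.23,-0.036,0.008,0.65]]'
python3 - <<'E'
from h import *
s,p,r=st(); print(p,s['wrist_force'].round(1))
g=s['finger_gap']/2
q=[545.4,354.5,.263]; P,M=rackT(q,85,94+11)
pts=[p+r.apply([8,y,z]) for y in(-g,g) for z in (-8,8)]+[P]
look('c4',(225,140,285,200),(185,195,255,245),10,pts)
E
```

```text
clock: 1.8
eef_pos: [472.6, 423.4, 105.6]
eef_rot: [0.002, 0.96, 0.264]
wrist_force: [-0.4, 0.2, -0.4]
finger_gap: 61.0
[472.56528826 423.43034438 105.64083291] [-0.4  0.2 -0.4]
```

View pics/scene_c4.png

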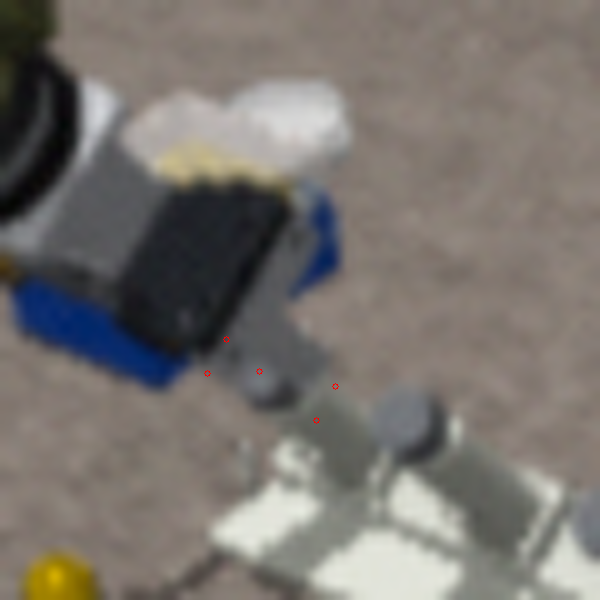

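View pics/top_c4.png

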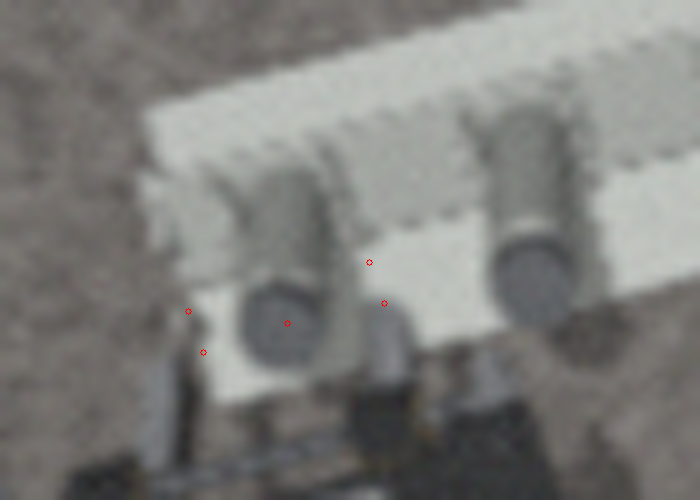

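```bash
python3 - <<'E'
from h import *
s,p,r=st()
for n in('scene','top'):
    for k,d in(('toolx',r.apply([10,0,0])),('tooly',r.apply([0,10,0])),('toolz',r.apply([0,0,10])),('z',[0,0,10])):
        print(n,k,(proj(n,p+d)-proj(n,p)).round(2))
E
python3 - <<'E'
import cv2
a=cv2.imread('pics/scene_c4_full.png')[155:195,240:280]
cv2.imwrite('pics/zz.png',cv2.convertScaleAbs(cv2.resize(a,None,fx=15,fy=15,interpolation=cv2.INTER_LANCZOS4),alpha=1.4,beta=10))
E
```

```text
scene toolx [[1.21 0.97]]
scene tooly [[-1.8  -0.77]]
scene toolz [[ 1.19 -2.1 ]]
scene z [[-0.32 -2.02]]
top toolx [[ 0.09 -1.51]]
top tooly [[-2.98  0.8 ]]
top toolz [[-0.95 -2.56]]
top z [[-0.62 -0.22]]
```

View pics/zz.png

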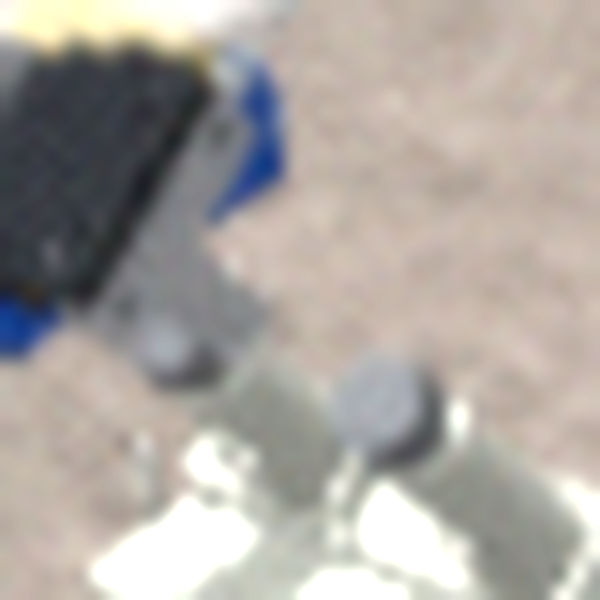

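```bash
python3 - <<'E'
from h import *
q=[545.4,354.5,.263]
P,M=rackT(q,85,64,1); print(P); row(P,M)
E
```

```text
[493.94757836 428.67399151  73.41505835]
row [-0.0003, 0.0, -0.0002] [0.1298, -0.0014, -0.0016] deg 0.1 mm 39.0 minrows 0.6
```

```bash
python3 -m handwheel '[[0,0,0,0.065,-0.001,-0.003,0.65],[0,0,0,0.13,-0.001,-0.003,0.65],[0,0,0,0.13,-0.001,-0.003,0.65],[0,0,0,0.13,-0.001,-0.003,0.65]]'
python3 - <<'E'
from h import *
s,p,r=st(); print(p,s['wrist_force'].round(1))
look('c5',(225,140,285,200),(185,195,255,245),10)
E
```

```text
clock: 2.4
eef_pos: [493.4, 428.9, 74.0]
eef_rot: [0.002, 0.959, 0.265]
wrist_force: [-0.2, 0.5, -0.1]
finger_gap: 61.1
[493.42394628 428.87016732  73.98231933] [-0.2  0.5 -0.1]
```

View pics/scene_c5.png

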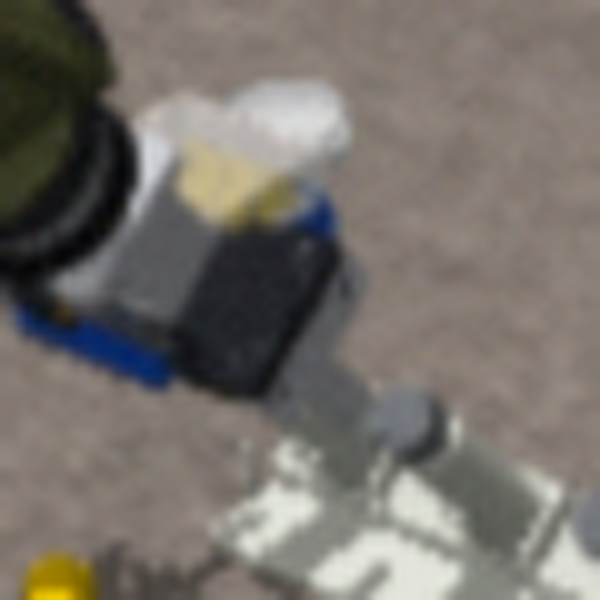

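View pics/top_c5.png

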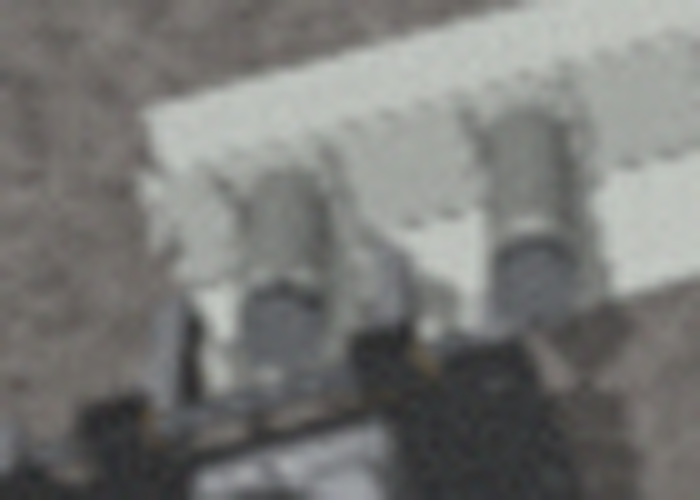

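```bash
python3 -m handwheel '[[0,0,0,0,0,0,0.4],[0,0,0,0,0,0,0.25],[0,0,0,0,0,0,0.2],[0,0,0,0,0,0,0.2],[0,0,0,0,0,0,0.2],[0,0,0,0,0,0,0.2]]' 12
python3 - <<'E'
from h import *
s,p,r=st(); print(p,s['wrist_force'].round(1),s['moment'].round(3),s['finger_gap'])
look('c6',(225,140,285,200),(185,195,255,245),10)
E
```

```text
clock: 3.25
eef_pos: [493.5, 429.1, 74.2]
eef_rot: [0.003, 0.959, 0.266]
wrist_force: [-0.7, 1.9, 1.2]
finger_gap: 30.0
[493.49641028 429.14513043  74.22817321] [-0.7  1.9  1.2] [0.489 0.358 0.331] 30.04117581229381
```

View pics/scene_c6.png

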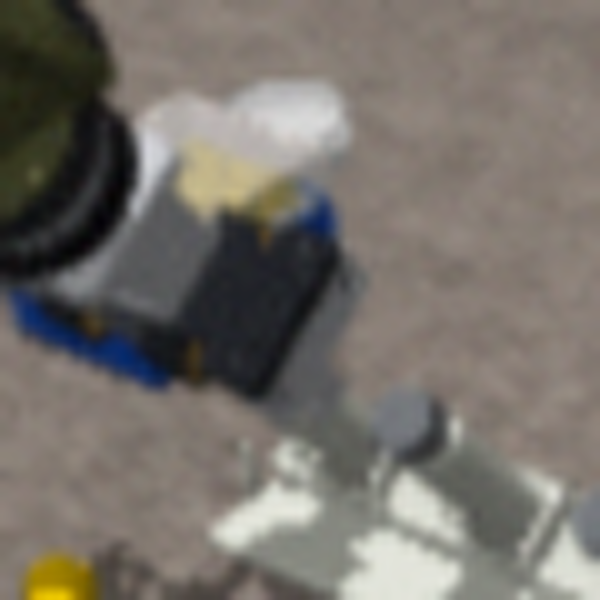

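View pics/top_c6.png

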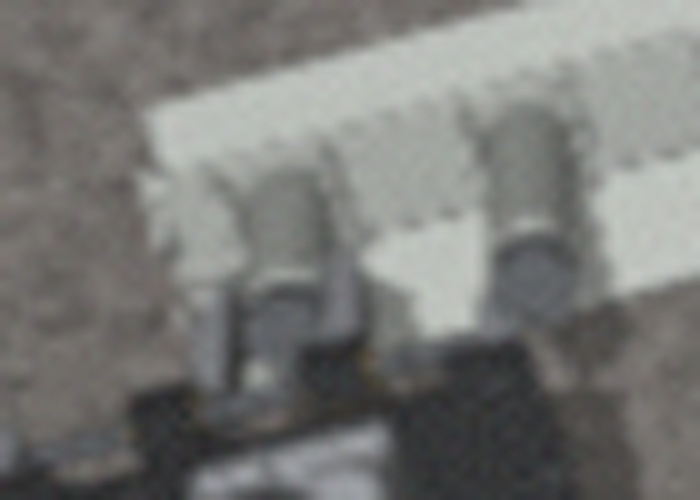

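```bash
python3 -m handwheel '[[0,0,0,0,0,0,0.2],[0,0,0,-0.05,0,0,0.2],[0,0,0,-0.15,0,0,0.2],[0,0,0,-0.3,0,0,0.2],[0,0,0,-0.4,0,0,0.2],[0,0,0,-0.4,0,0,0.2],[0,0,0,-0.4,0,0,0.2]]' 25
python3 - <<'E'
from h import *
s,p,r=st(); print(p,s['wrist_force'].round(1),s['moment'].round(3),s['finger_gap'],s['joints'].round(2))
g=15
a=-11+64
pts=[p+r.apply([x,0,0]) for x in(8,0,a,a-94)]
print(r.as_matrix().round(2))
look('c7',(210,110,290,185),(185,190,265,250),8,pts)
E
```

```text
clock: 4.22
eef_pos: [427.0, 410.7, 171.6]
eef_rot: [0.002, 0.96, 0.264]
wrist_force: [-0.1, -0.4, -1.3]
finger_gap: 29.5
[426.98141364 410.67159285 171.58200344] [-0.1 -0.4 -1.3] [-0.096  0.342 -0.045] 29.539983524245123 [ 0.86  0.17  1.86 -0.55  0.66 -0.61]
[[ 0.55 -0.26  0.79]
 [ 0.15  0.97  0.21]
 [-0.82  0.    0.57]]
```

View pics/scene_c7.png

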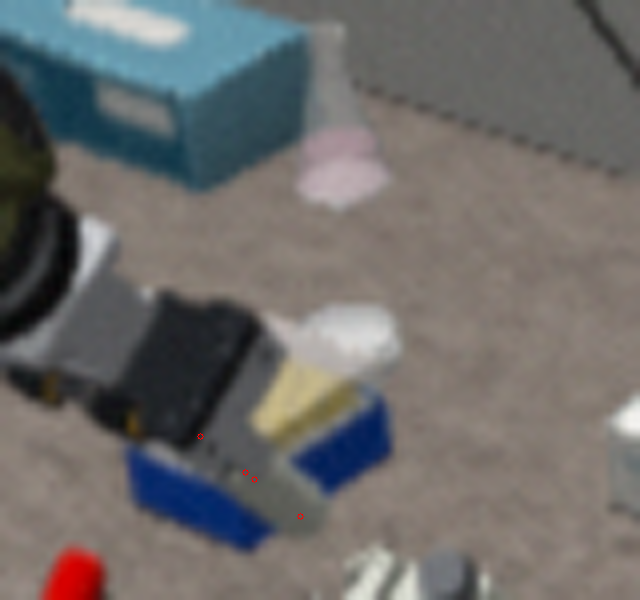

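View pics/top_c7.png

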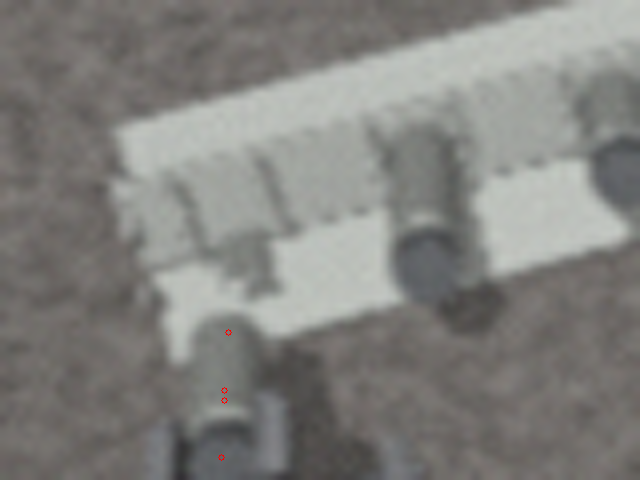

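```bash
cat >> h.py <<'E'
def down(ang):
    c,s=np.cos(ang),np.sin(ang); return np.array([[0,c,s],[0,s,-c],[-1,0,0]])
def well(k,q=(570.7,19.1,-.189)): 
    a=q[2]+k*np.pi/3; return np.array([q[0]+85*np.cos(a),q[1]+85*np.sin(a)])
E
python3 - <<'E'
from h import *
w=well(2);print(w)
row([440,400,250],down(1.2)); row([*w,230],down(.33))
E
```

```text
[542.78683105  99.38608223]
row [0.1951, 0.1876, -0.0616] [-0.197, -0.0451, 0.1774] deg 50.0 mm 80.7 minrows 4.7
row [0.4623, 0.1557, -0.1458] [-0.1022, -1.1017, 0.1975] deg 91.6 mm 337.2 minrows 8.6
```

```bash
python3 -m handwheel '[[0,0,0,-0.1,0,0.08,0.2],[0.05,0.05,-0.015,-0.2,-0.05,0.18,0.2],[0.1,0.09,-0.03,-0.2,-0.15,0.18,0.2],[0.15,0.14,-0.045,-0.2,-0.25,0.18,0.2],[0.195,0.188,-0.062,-0.2,-0.35,0.18,0.2],[0.195,0.188,-0.062,-0.2,-0.45,0.18,0.2],[0.195,0.188,-0.062,-0.2,-0.45,0.18,0.2]]'
python3 - <<'E'
from h import *
s,p,r=st(); print(s['clock'],p,s['wrist_force'].round(1),s['finger_gap'],s['joints'].round(2))
w=well(2); row([*w,230],down(.33))
E
```

```text
clock: 5.2
eef_pos: [473.2, 280.8, 249.6]
eef_rot: [-2.179, 1.566, -2.554]
wrist_force: [0.4, 0.0, -1.5]
finger_gap: 29.8
5.2 [473.17635002 280.793073   249.56115053] [ 0.4  0.  -1.5] 29.81810721079827 [ 0.47  0.26  1.43 -0.    1.45 -0.73]
row [0.2756, -0.0003, 0.0015] [0.0659, -0.4774, 0.4376] deg 49.6 mm 195.3 minrows 4.6
```

```bash
python3 -m handwheel '[[0.06,0,0,0.01,-0.12,0.11,0.2],[0.12,0,0,0.02,-0.24,0.22,0.2],[0.18,0,0,0.04,-0.36,0.33,0.2],[0.24,0,0,0.06,-0.477,0.438,0.2],[0.276,0,0,0.066,-0.477,0.438,0.2],[0.276,0,0,0.066,-0.477,0.438,0.2],[0.276,0,0,0.066,-0.477,0.438,0.2],[0.276,0,0,0.066,-0.477,0.438,0.2]]'
python3 - <<'E'
from h import *
w=well(2); row([*w,75+53],down(.33))
E
```

```text
clock: 6.2
eef_pos: [542.8, 100.1, 230.0]
eef_rot: [-1.268, 1.566, -2.507]
wrist_force: [-0.5, 0.7, -0.6]
finger_gap: 29.7
row [0.0005, 0.0004, 0.0013] [0.3401, 0.0004, 0.0018] deg 0.3 mm 102.0 minrows 1.6
```

```bash
python3 -m handwheel '[[0,0,0,0.15,0,0.002,0.2],[0,0,0,0.3,0,0.002,0.2],[0,0,0,0.31,0,0.002,0.2],[0,0,0,0.31,0,0.002,0.2],[0,0,0,0.31,0,0.002,0.2]]'
python3 - <<'E'
from h import *
s,p,r=st(); print(p,s['wrist_force'].round(1))
pts=[p+r.apply([x,0,0]) for x in(53,-41)]+[[*well(2),62]]
look('d1',(285,170,365,245),(300,150,380,225),8,pts)
E
```

```text
clock: 6.82
eef_pos: [543.6, 99.5, 139.0]
eef_rot: [-0.532, 1.568, -1.771]
wrist_force: [-0.1, 0.2, -0.2]
finger_gap: 29.5
[543.62066039  99.48901189 139.01447556] [-0.1  0.2 -0.2]
```

View pics/scene_d1.png

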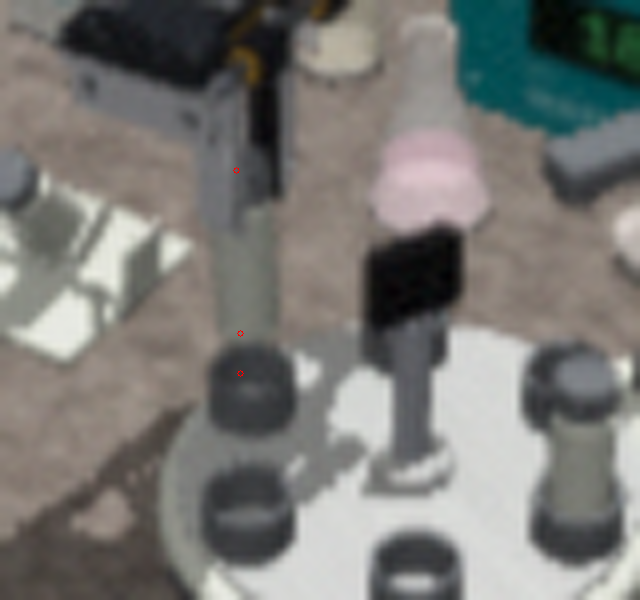

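View pics/top_d1.png

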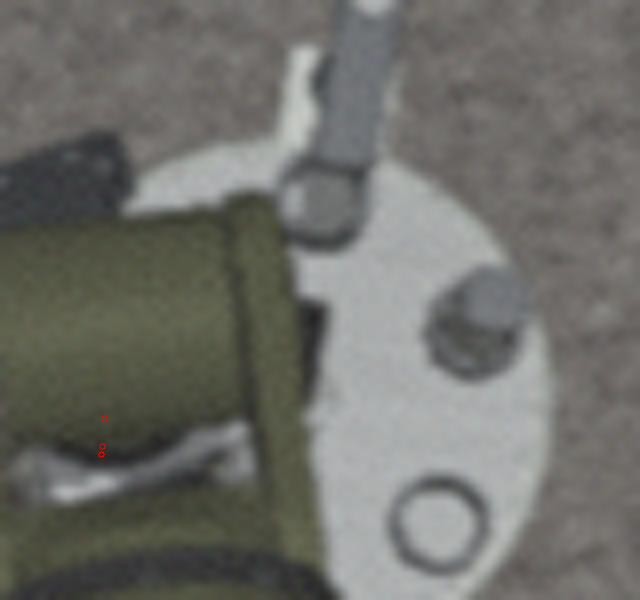

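```bash
python3 - <<'E'
import cv2,numpy as np
a=cv2.imread('pics/scene_d1_full.png')
b=a[192:242,305:330]
cv2.imwrite('pics/d1z.png',cv2.convertScaleAbs(cv2.resize(b,None,fx=12,fy=12,interpolation=cv2.INTER_CUBIC),alpha=1.6,beta=-20))
g=cv2.cvtColor(a,cv2.COLOR_BGR2GRAY)
print('cols',list(range(308,326)))
for v in range(196,228): print(v,g[v,308:326].tolist())
E
```

```text
cols [308, 309, 310, 311, 312, 313, 314, 315, 316, 317, 318, 319, 320, 321, 322, 323, 324, 325]
196 [129, 118, 114, 113, 112, 111, 88, 97, 118, 119, 110, 116, 124, 129, 125, 126, 127, 130]
197 [123, 116, 116, 110, 112, 108, 89, 103, 118, 116, 106, 111, 120, 124, 127, 130, 131, 132]
198 [126, 118, 119, 110, 109, 105, 94, 100, 113, 111, 106, 113, 115, 126, 127, 132, 131, 133]
199 [137, 120, 117, 112, 113, 116, 106, 108, 115, 111, 106, 105, 125, 132, 133, 132, 136, 139]
200 [185, 138, 125, 110, 113, 119, 118, 116, 116, 114, 108, 110, 127, 138, 137, 138, 140, 140]
201 [164, 142, 134, 118, 113, 117, 118, 121, 115, 113, 107, 114, 130, 144, 145, 145, 145, 140]
202 [132, 134, 132, 120, 115, 120, 119, 120, 118, 110, 107, 113, 133, 141, 144, 146, 142, 138]
203 [124, 128, 134, 117, 116, 119, 120, 123, 120, 112, 106, 108, 130, 134, 139, 135, 139, 139]
204 [130, 126, 132, 117, 112, 116, 119, 121, 119, 113, 108, 106, 129, 135, 135, 136, 133, 138]
205 [129, 122, 128, 122, 114, 116, 122, 121, 118, 114, 107, 104, 126, 132, 133, 129, 129, 132]
206 [131, 129, 128, 120, 111, 117, 121, 122, 120, 114, 105
[... 1212 characters left out ...]
10, 119, 70, 59, 60, 61, 66, 64, 63, 59, 54, 53, 57, 113, 123, 124, 125]
221 [90, 118, 118, 73, 59, 59, 61, 62, 61, 59, 58, 57, 55, 67, 117, 123, 120, 133]
222 [120, 128, 122, 85, 65, 64, 63, 59, 60, 59, 57, 55, 59, 89, 120, 123, 123, 136]
223 [128, 130, 121, 109, 83, 71, 69, 61, 63, 63, 60, 66, 79, 111, 120, 124, 122, 129]
224 [130, 123, 124, 120, 111, 107, 96, 86, 85, 81, 91, 103, 109, 119, 125, 122, 123, 129]
225 [129, 126, 124, 122, 122, 118, 119, 115, 111, 115, 116, 122, 122, 124, 120, 125, 121, 128]
226 [124, 124, 123, 122, 124, 120, 118, 123, 119, 121, 122, 122, 123, 126, 129, 125, 124, 126]
227 [122, 125, 126, 122, 122, 121, 105, 115, 106, 109, 108, 117, 122, 136, 171, 137, 124, 124]
```

View pics/d1z.png

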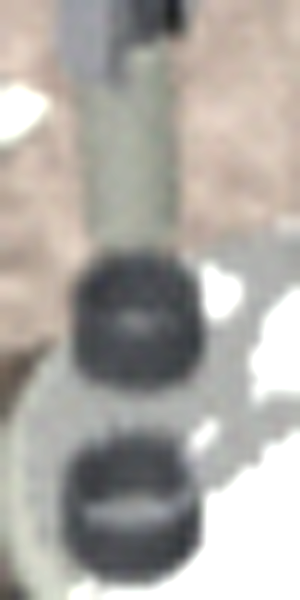

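```bash
python3 - <<'E'
from h import *
row([545.2,98.1,119],down(.33)); row([545.2,98.1,111],down(.33))
E
```

```text
row [0.0005, 0.0006, 0.0007] [0.0646, 0.0048, 0.0059] deg 0.2 mm 19.5 minrows 0.3
row [0.0005, 0.0006, 0.0007] [0.0913, 0.0048, 0.0058] deg 0.2 mm 27.5 minrows 0.4
```

```bash
python3 -m handwheel '[[0,0,0,0.03,0.005,0.006,0.2],[0,0,0,0.065,0.005,0.006,0.2],[0,0,0,0.065,0.005,0.006,0.2],[0,0,0,0.085,0.005,0.006,0.2],[0,0,0,0.085,0.005,0.006,0.2]]'
python3 - <<'E'
from h import *
s,p,r=st(); print(p,s['wrist_force'].round(1),s['moment'].round(3))
row([545.2,98.1,108],down(.33))
look('d2',(290,185,340,235),(300,150,380,225),12,None)
E
```

```text
clock: 7.55
eef_pos: [545.1, 98.1, 112.5]
eef_rot: [-1.02, 1.568, -2.26]
wrist_force: [-0.2, -0.2, -0.7]
finger_gap: 30.0
[545.07660922  98.08348182 112.45257402] [-0.2 -0.2 -0.7] [-0.012  0.048 -0.01 ]
row [0.0005, 0.0005, 0.0009] [0.0148, 0.0004, 0.0001] deg 0.2 mm 4.5 minrows 0.1
```

View pics/scene_d2.png

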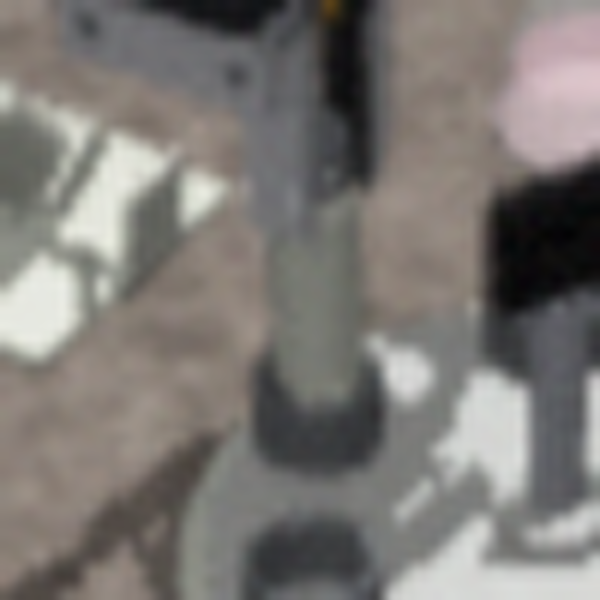

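```bash
python3 -m handwheel '[[0,0,0,0.01,0.001,0,0.2],[0,0,0,0.02,0.001,0,0.2],[0,0,0,0.02,0.001,0,0.2]]'; python3 - <<'E'
from h import *
s,p,r=st(); print(p,s['wrist_force'].round(1),s['moment'].round(3))
E
```

```text
clock: 8.02
eef_pos: [545.5, 98.2, 106.7]
eef_rot: [-0.937, 1.568, -2.176]
wrist_force: [-0.6, 0.1, -1.8]
finger_gap: 29.6
[545.46596024  98.19338241 106.66371639] [-0.6  0.1 -1.8] [-0.073  0.137 -0.068]
```

```bash
python3 -m handwheel '[[0,0,0,0.015,0,0,0.2],[0,0,0,0.03,0,0,0.2],[0,0,0,0.04,0,0,0.2],[0,0,0,0.04,0,0,0.2]]'; python3 - <<'E'
from h import *
s,p,r=st(); print(p,s['wrist_force'].round(1),s['moment'].round(3))
look('d3',(290,185,340,235),(300,150,380,225),12,None)
E
```

```text
clock: 8.52
eef_pos: [545.4, 98.1, 94.4]
eef_rot: [-1.025, 1.568, -2.264]
wrist_force: [-0.7, 0.2, -0.8]
finger_gap: 29.6
[545.36122351  98.13082209  94.35018265] [-0.7  0.2 -0.8] [-0.084  0.098 -0.011]
```

View pics/scene_d3.png

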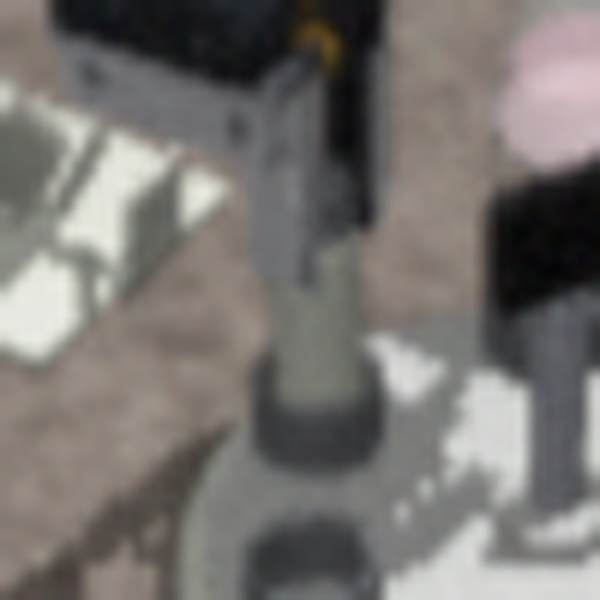

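```bash
python3 -m handwheel '[[0,0,0,0.007,0,0,0.2],[0,0,0,0.013,0,0,0.2],[0,0,0,0.013,0,0,0.2]]'; python3 - <<'E'
from h import *
s,p,r=st(); print(p,s['wrist_force'].round(1),s['moment'].round(3))
E
```

```text
clock: 9.0
eef_pos: [545.4, 98.1, 90.6]
eef_rot: [-0.982, 1.568, -2.221]
wrist_force: [-0.6, -0.3, -0.9]
finger_gap: 29.4
[545.41851403  98.13102941  90.61989488] [-0.6 -0.3 -0.9] [-0.021  0.049  0.041]
```

```bash
python3 -m handwheel '[[0,0,0,0.006,0,0,0.2],[0,0,0,0.009,0,0,0.2],[0,0,0,0.009,0,0,0.2]]'; python3 - <<'E'
from h import *
s,p,r=st(); print(p,s['wrist_force'].round(1),s['moment'].round(3))
E
```

```text
clock: 9.38
eef_pos: [545.4, 98.1, 87.9]
eef_rot: [-0.969, 1.568, -2.208]
wrist_force: [-0.4, -0.2, 0.1]
finger_gap: 30.0
[545.42563554  98.11923949  87.92374032] [-0.4 -0.2  0.1] [-0.083  0.048 -0.032]
```

```bash
python3 -m handwheel '[[0,0,0,0.006,0,0,0.2],[0,0,0,0.007,0,0,0.2],[0,0,0,0.007,0,0,0.2]]'; python3 - <<'E'
from h import *
s,p,r=st(); print(p,s['wrist_force'].round(1),s['moment'].round(3))
E
```

```text
clock: 9.75
eef_pos: [546.4, 98.1, 87.4]
eef_rot: [0.127, 1.568, -1.113]
wrist_force: [-1.0, -2.1, 12.5]
finger_gap: 29.7
[546.41718672  98.10819568  87.44259056] [-1.  -2.1 12.5] [-0.242  0.451 -0.007]
```

```bash
python3 -m handwheel '[[0,0,0,-0.001,0,0,0.3],[0,0,0,-0.001,0,0,0.4],[0,0,0,-0.001,0,0,0.5],[0,0,0,-0.001,0,0,0.5]]'; python3 - <<'E'
from h import *
s,p,r=st(); print(p,s['wrist_force'].round(1),s['moment'].round(3))
E
```

```text
clock: 10.25
eef_pos: [546.4, 98.1, 87.6]
eef_rot: [0.082, 1.568, -1.158]
wrist_force: [-0.1, -0.5, 0.1]
finger_gap: 46.7
[546.39801092  98.12240251  87.59991731] [-0.1 -0.5  0.1] [-0.071  0.061 -0.031]
```

```bash
python3 -m handwheel '[[0,0,0,-0.1,0,0,0.5],[0,0,0,-0.25,0,0,0.5],[0,0,0,-0.4,0,0,0.5],[0,0,0,-0.5,0,0,0.5],[0,0,0,-0.5,0,0,0.5]]'; python3 - <<'E'
from h import *
s,p,r=st(); print(p,s['joints'].round(2))
row([573,18,237],down(1.38))
row([573,18,237],down(1.38-np.pi))
look('e1',(285,170,385,260),(290,140,380,235),7,None)
E
```

```text
clock: 10.88
eef_pos: [547.0, 98.6, 239.7]
eef_rot: [0.877, 1.566, -0.362]
wrist_force: [-0.8, -0.5, -0.8]
finger_gap: 47.3
[546.97191659  98.5530945  239.70108726] [ 0.11  0.28  1.43 -0.    1.43 -0.22]
row [-0.3337, 0.0016, -0.0006] [0.0099, -0.0054, 0.2821] deg 60.1 mm 84.7 minrows 5.6
row [0.6663, -0.0007, -0.0019] [0.0099, -0.0054, 0.2821] deg 119.9 mm 84.7 minrows 11.2
```

View pics/scene_e1.png

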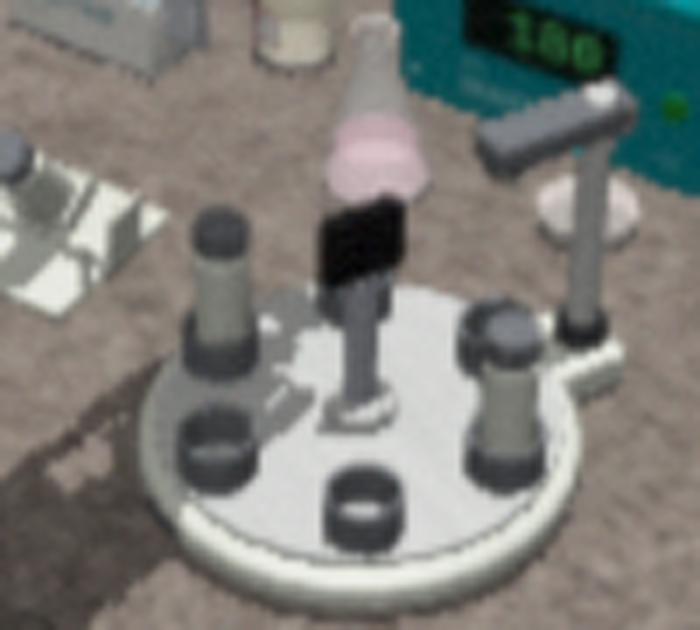

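```bash
python3 -m handwheel '[[-0.06,0,0,0.005,-0.001,0.07,0.5],[-0.12,0,0,0.01,-0.003,0.14,0.5],[-0.18,0,0,0.01,-0.005,0.21,0.5],[-0.24,0,0,0.01,-0.005,0.282,0.5],[-0.3,0,0,0.01,-0.005,0.282,0.5],[-0.334,0,0,0.01,-0.005,0.282,0.5],[-0.334,0,0,0.01,-0.005,0.282,0.5],[-0.334,0,0,0.01,-0.005,0.282,0.5]]'; python3 - <<'E'
from h import *
s,p,r=st(); print(p,s['joints'].round(2),r.as_matrix().round(3))
row([573,18,160],down(1.38));row([573,18,143],down(1.38))
q=(573,18,-.189);c,sn=np.cos(q[2]),np.sin(q[2])
pts=[[573+a*c-b*sn,18+a*sn+b*c,z] for a in(-22,22) for b in(-7,7) for z in(131,171)]
look('e2',(300,150,380,225),(290,140,380,235),8,pts)
E
```

```text
clock: 11.98
eef_pos: [571.9, 18.0, 233.2]
eef_rot: [-1.814, 1.568, -2.006]
wrist_force: [1.3, -1.1, -0.6]
finger_gap: 46.7
[571.90915286  17.96472968 233.1534612 ] [-0.03  0.32  1.39 -0.    1.43 -1.41] [[-0.001  0.191  0.982]
 [-0.002  0.982 -0.191]
 [-1.    -0.003 -0.001]]
row [-0.0005, -0.0002, 0.0008] [0.2438, 0.0014, 0.0037] deg 0.2 mm 73.2 minrows 1.2
row [-0.0005, -0.0002, 0.0008] [0.3005, 0.0016, 0.0037] deg 0.2 mm 90.2 minrows 1.4
```

View pics/scene_e2.png

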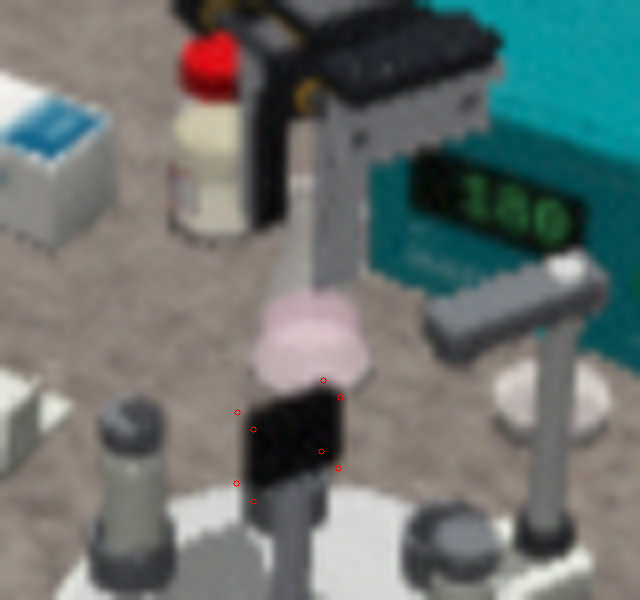

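```bash
python3 -m handwheel '[[0,0,0,0.1,0.002,0.004,0.5],[0,0,0,0.2,0.002,0.004,0.5],[0,0,0,0.24,0.002,0.004,0.5],[0,0,0,0.28,0.002,0.004,0.5],[0,0,0,0.3,0.002,0.004,0.5],[0,0,0,0.3,0.002,0.004,0.5]]'; python3 - <<'E'
from h import *
s,p,r=st(); print(p,s['wrist_force'].round(1))
E
```

```text
clock: 12.82
eef_pos: [573.4, 18.1, 143.7]
eef_rot: [-1.483, 1.568, -1.675]
wrist_force: [0.9, 0.6, 0.4]
finger_gap: 47.0
[573.38499912  18.12540382 143.70346997] [0.9 0.6 0.4]
```

```bash
python3 -m handwheel '[[0,0,0,0,0,0,0.3],[0,0,0,0,0,0,0.2],[0,0,0,0,0,0,0.1],[0,0,0,0,0,0,0.1],[0,0,0,0,0,0,0.1]]' 5; python3 - <<'E'
from h import *
s,p,r=st(); print(p,s['wrist_force'].round(1),s['moment'].round(2))
look('e3',(300,150,380,225),(290,140,380,235),8,None)
E
```

```text
clock: 13.45
eef_pos: [573.7, 19.5, 143.9]
eef_rot: [0.069, 1.57, -0.123]
wrist_force: [2.3, 10.3, -0.5]
finger_gap: 14.5
[573.69627868  19.52389284 143.87745782] [ 2.3 10.3 -0.5] [ 1.93 -0.48 -0.01]
```

View pics/scene_e3.png

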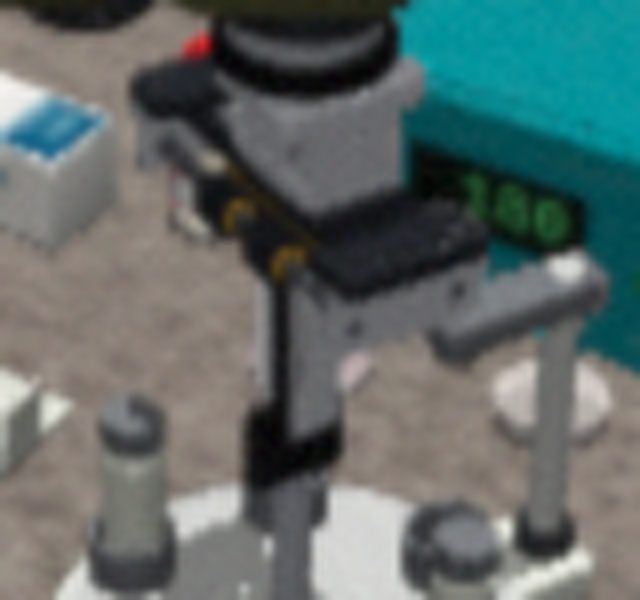

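```bash
python3 -m handwheel '[[0,0,0,0,0.002,0,0.1],[0,0,0,0,0.002,0,0.1],[0,0,0,0,0.002,0,0.1]]' 30; python3 - <<'E'
from h import *
s,p,r=st(); print(p,s['wrist_force'].round(1),s['moment'].round(2),s['finger_gap'])
E
```

```text
clock: 13.92
eef_pos: [573.8, 19.8, 143.9]
eef_rot: [-0.603, 1.57, -0.794]
wrist_force: [-0.7, -4.1, 0.5]
finger_gap: 13.5
[573.75121817  19.80650086 143.86301042] [-0.7 -4.1  0.5] [-0.77  0.16  0.05] 13.4750862465288
```

```bash
python3 -m handwheel '[[0.03,0,0,0,-0.001,0,0.1],[0.06,0,0,0,-0.001,0,0.1],[0.1,0,0,0,-0.001,0,0.1],[0.14,0,0,0,-0.001,0,0.1],[0.18,0,0,0,-0.001,0,0.1],[0.22,0,0,0,-0.001,0,0.1],[0.26,0,0,0,-0.001,0,0.1],[0.3,0,0,0,-0.001,0,0.1],[0.333,0,0,0,-0.001,0,0.1],[0.333,0,0,0,-0.001,0,0.1],[0.333,0,0,0,-0.001,0,0.1]]'; python3 - <<'E'
from h import *
s,p,r=st(); print(p,s['wrist_force'].round(1),s['moment'].round(2),s['finger_gap'],s['joints'].round(2),'yang',np.arctan2(*r.as_matrix()[[1,0],1]))
look('f1',(285,150,385,250),(290,140,380,235),7,None)
E
```

```text
clock: 15.3
eef_pos: [572.4, 18.9, 143.9]
eef_rot: [-1.465, 1.568, -2.703]
wrist_force: [-10.6, -5.4, 5.1]
finger_gap: 13.3
[572.44118237  18.92510806 143.85169207] [-10.6  -5.4   5.1] [-1.05  2.19 -0.2 ] 13.265744175807225 [-0.03  0.39  1.51 -0.    1.24 -0.36] yang 0.3327195798967229
```

View pics/scene_f1.png

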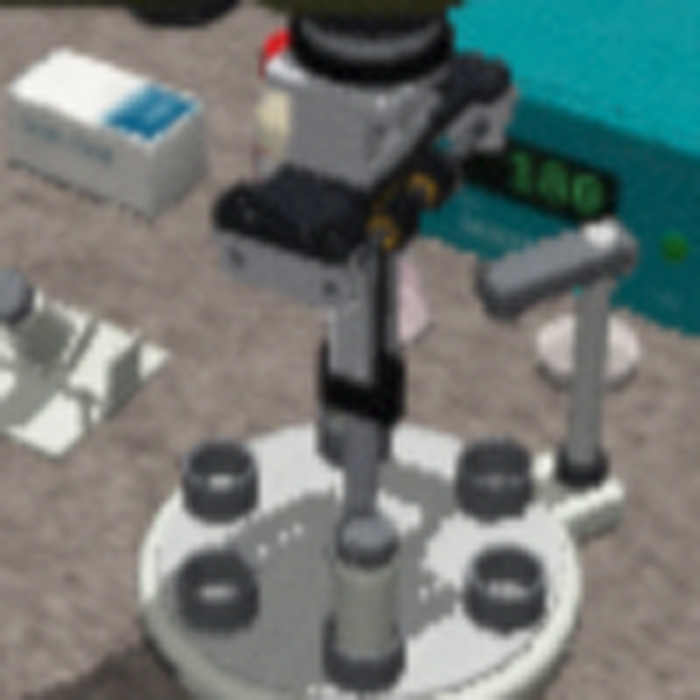

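```bash
python3 -m handwheel '[[0.03,0,0,0,-0.003,-0.003,0.1],[0.06,0,0,0,-0.003,-0.003,0.1],[0.1,0,0,0,-0.003,-0.003,0.1],[0.14,0,0,0,-0.003,-0.003,0.1],[0.18,0,0,0,-0.003,-0.003,0.1],[0.22,0,0,0,-0.003,-0.003,0.1],[0.26,0,0,0,-0.003,-0.003,0.1],[0.3,0,0,0,-0.003,-0.003,0.1],[0.333,0,0,0,-0.003,-0.003,0.1],[0.333,0,0,0,-0.003,-0.003,0.1],[0.333,0,0,0,-0.003,-0.003,0.1]]'; python3 - <<'E'
from h import *
s,p,r=st(); print(p,s['wrist_force'].round(1),s['moment'].round(2),s['finger_gap'],s['joints'].round(2),'yang',np.arctan2(*r.as_matrix()[[1,0],1]))
look('f2',(285,150,385,250),(290,140,380,235),7,None)
E
```

```text
clock: 16.77
eef_pos: [571.4, 19.5, 143.9]
eef_rot: [-0.398, 1.568, -2.681]
wrist_force: [1.6, -0.8, 0.1]
finger_gap: 13.8
[571.43772254  19.49416168 143.89873153] [ 1.6 -0.8  0.1] [-0.15 -0.2  -0.19] 13.764905244356667 [-0.03  0.39  1.51 -0.    1.24  0.68] yang -0.7112997049679941
```

View pics/scene_f2.png

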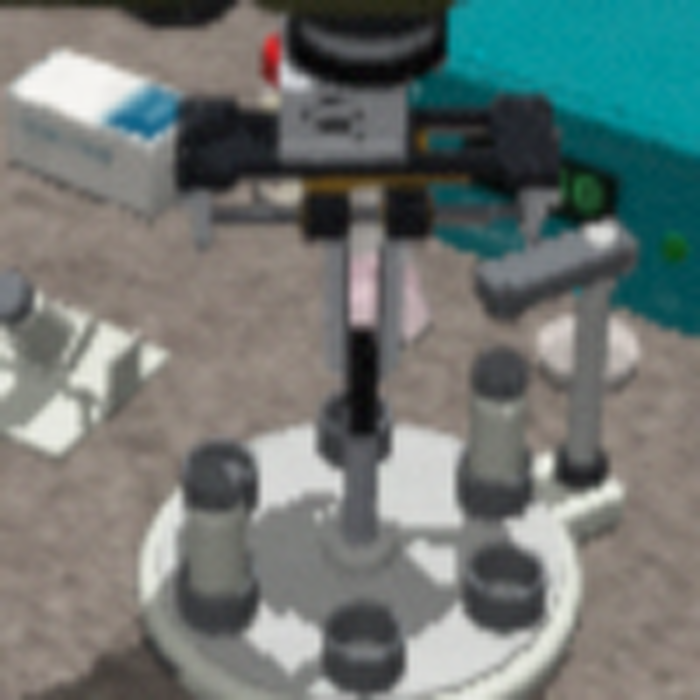

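```bash
python3 -m handwheel '[[0,0,0,0,0,0,0.2],[0,0,0,0,0,0,0.35],[0,0,0,0,0,0,0.45],[0,0,0,0,0,0,0.45],[0,0,0,-0.08,0,0,0.45],[0,0,0,-0.2,0,0,0.45],[0,0,0,-0.35,0,0,0.45],[0,0,0,-0.45,0,0,0.45],[0,0,0,-0.45,0,0,0.45]]'; python3 - <<'E'
from h import *
s,p,r=st(); print(p,s['wrist_force'].round(1)); row([400,150,280],down(.2))
E
```

```text
clock: 18.0
eef_pos: [572.4, 19.7, 281.1]
eef_rot: [1.598, 1.569, -0.684]
wrist_force: [0.6, 0.6, -0.2]
finger_gap: 42.1
[572.36036453  19.68657205 281.06824561] [ 0.6  0.6 -0.2]
row [-0.2903, 0.0003, -0.0006] [0.0021, -0.7188, 0.0464] deg 52.2 mm 216.1 minrows 4.9
```

```bash
python3 -m handwheel '[[0,0,0,0,-0.2,0,0.45],[0,0,0,0,-0.4,0,0.45],[0,0,0,0,-0.6,0,0.45],[0,0,0,0,-0.8,0,0.45],[0,0,0,0,-1,0,0.45],[0,0,0,0,-1,-0.3,0.45],[0,0,0,0,-1,-0.5,0.45],[0,0,0,0,-1,-0.5,0.45],[0,0,0,0,-1,-0.5,0.45]]'; python3 - <<'E'
from h import *
s,p,r=st(); print(p)
look('g1',(285,150,385,250),(295,140,395,240),6,None)
E
```

```text
clock: 19.12
eef_pos: [443.3, 329.8, 278.1]
eef_rot: [0.318, 1.567, -1.964]
wrist_force: [-0.2, -0.0, 0.2]
finger_gap: 42.1
[443.29840562 329.83458924 278.06506164]
```

View pics/scene_g1.png

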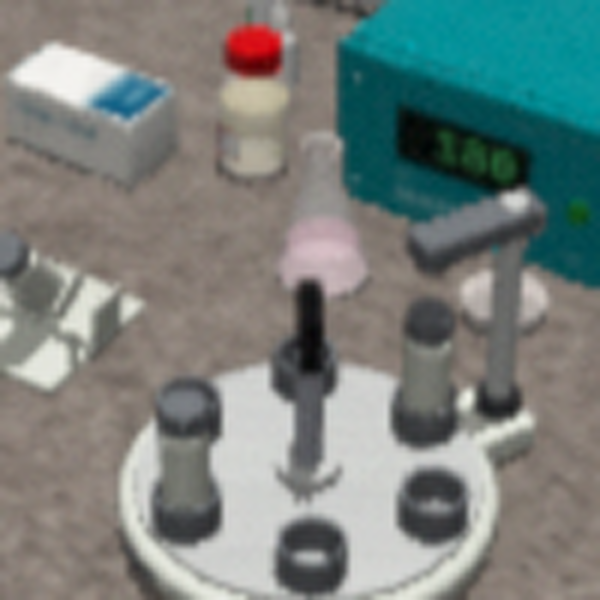

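View pics/top_g1.png

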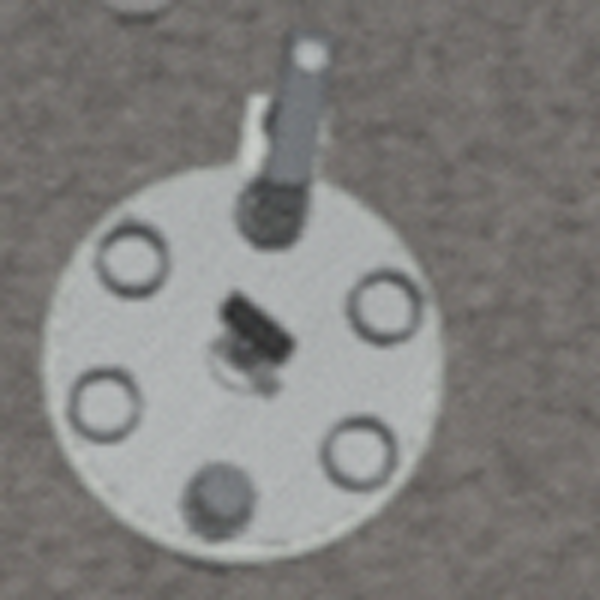

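View pics/top_g1_full.png

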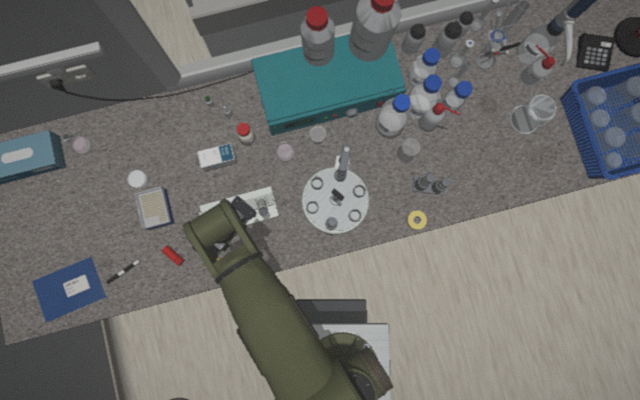

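```bash
python3 - <<'E'
from cell import order
print(order.sign_off())
E
```

```text
the job is handed in; nothing more can be done
None
```

The job is done and handed in at about 19 s of the 72 s allowed.

- **Choice:** The vial in the rotor measured as medium (height about 97 mm by triangulation, against 94 nominal). I took the medium vial from the left place of the rack, the one that fitted best of all the height orderings I tried.
- **Placing:** I set the vial in the well directly opposite. It touched the well floor at 12.5 N, 1.4 mm below the height I had worked out, and stood upright after release.
- **Turning:** I turned the rotor 120° clockwise by the hub grip, released it and backed away.

**Last checks:** The final top picture shows the empty wells at the same pixels as at the start, so the rotor is on a click. The added vial is under the sensor arm, with the original vial opposite it. The flask, tape and stand vials look unmoved in the final top picture. I did not compare the beaker separately. The arm hides most of the rack in that picture, so I could not recheck the middle rack vial at the end. The arm ended clear of everything.

**What disagreed:** The two cameras differed by about 7 mm on where the spinner stands. I corrected the vial over the well from the scene picture, and the sideways forces felt on the hub grip (up to about 12 N) showed where its axis was.

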